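# Gauge two eyepiece tubes and sort them

### The arm

A 6-joint arm with a two-finger parallel gripper is mounted at the origin on a cart in front of the work surface, level with it; the furniture and walls round the work are solid. World frame = base frame: x ahead of the robot, y to its left, z up, the work surface at z = 0. Lengths are in m, angles in rad, forces in N, time in s.
With the tool pointing down it reaches from about 0.225 to 0.875 m from the base axis. Payload 3.4 kg.
Tool frame: the origin (TCP) lies between the finger pads; the fingertips stand 11 mm ahead of it and the grasp point (between the pads) lies 8 mm behind it; z points along the fingers, y is the line along which they close (so a half turn about z gives the same grasp; the last joint's range is limited). The gripper opens to 85 mm and grips with 20 to 120 N. Pads are 22 mm wide; open, the fingers measure 114 mm over their backs; the gripper's body (76 mm by 85 mm) begins 54 mm behind the grasp point. The pads swing forward as they close: fully open they stand 13 mm farther back than shut.
Start: joints at [1.066, 0.276, 1.505, -0, 1.361, -0.121], TCP at [0.215, 0.533, 0.208] pointing down, gripper open.
Joint ranges: [-2.89, 2.89], [-0.75, 2.08], [0.22, 2.7], [-1.18, 4.32], [0.11, 2.71], [-2.7, 2.7]. Speed limits (rad/s): [2.57, 2.57, 3.14, 3.14, 3.14, 3.14].

### API

Orientations are given as a unit quaternion [w, x, y, z].
In Python, from rig import manip, imaging gives the robot as it stands. The module is installed in compiled form; this text tells all that it offers.
- The arm moves only by the tool jog_arm, never from a script. Its argument "deltas" is one flat list of numbers, 7 for each row, row after row: the turn, a rotation vector about the world's x, y, z in degrees, then the shift along the world's x, y, z in mm, then the opening, from 0 (shut) to 1 (fully open). In form: [ax, ay, az, tx, ty, tz, gripper, ax, ay, az, tx, ty, tz, gripper, ...]. A call has 1 to 20 rows; each row is the pose to reach, as a shift and turn from the pose commanded when the call began; what a row does not reach only later rows make up. A row lasts 1/10 s, in which the tool goes at most 50 mm and 8.59 degrees, less where a joint would pass 70% of its speed; a pose out of reach is approached as far as the arm can. A call with a gripper value outside its range is refused whole. The fingers move at their own pace and stop on an object; "grip_force" is the grip in N (left out, the last holds). Time passes only in rows, so rows that repeat a pose let the fingers close. It gives the time, the measured TCP pose, the force, the opening and the grip force at its end, in the units of the state.
- manip.get_state(): the state, without advancing time (a new reading comes with each control period).
- imaging.get_image(name): name is "scene" or "top" or "wrist"; returns the picture (384x512x3 uint8, blue, green, red); there is no depth.
- imaging.calibration(name): a dict with "mtx" (3x3 intrinsics, pixels), "cam_to_world" (4x4, takes a point from camera to world coordinates). Camera axes: x right, y down, z forward; pixel columns grow to the right and rows downward; lengths in m; the calibration is good to about 2 mm. A picture is of the moment at which its call begins: read the wrist's pose just before it. calibration takes no time and is no camera call; for the wrist camera it gives the pose at the moment of the call.
- manip.sign_off(): hands the job in; it is judged then, once.
The state is a dict: "clock": time; "qpos": joint angles; "qd": joint speeds; "effort": joint torques, N m; "position": TCP position; "ee_rot": TCP orientation; "contact_force": force on the tool from outside, world axes, zero at the start; "moment": the same for the moment, N m; "width": finger opening in m; "gripper_force": force on a finger pad.
Only numpy, scipy, OpenCV 4.12 (cv2) and the standard library are available. Lean on these libraries where they do the work, as an engineer would, in place of code of your own. Each camera call takes 0.05 s, during which the arm holds its last target. There are 200 camera calls.

### The job

One of the two look-alike black eyepiece tubes still has a stop ring in its bore, so an eyepiece would not go home in it. Take the tubes one at a time: lower a tube over the gauge pin, without forcing it, until it sits on the shoulder or stops short, then stand it upright in the green tray if it went fully down or in the red tray if it stopped short, and only then try and sort the other tube the same way. Do not disturb the other things on the desk.

Things in the scene. Friction and masses are not known exactly. Their poses are not given: they have to be found in the camera images.
- tube_a: one of two look-alike black tubes, 90 mm long, 37 mm outside diameter, knurled waist, open at both ends, 28 mm bore, about 120 g, symmetric end to end; starts standing on the desk. Origin at its middle (45 mm from each end, on the axis), z along its axis. Just one of the two tubes has a stop ring inside (21 mm opening, 6 mm thick, half-way along the bore); only the gauge tells which
- tube_b: one of two look-alike black tubes, 90 mm long, 37 mm outside diameter, knurled waist, open at both ends, 28 mm bore, about 120 g, symmetric end to end; starts standing on the desk. Origin at its middle (45 mm from each end, on the axis), z along its axis. Just one of the two tubes has a stop ring inside (21 mm opening, 6 mm thick, half-way along the bore); only the gauge tells which
- gauge_seat (a point): centre of the gauge's shoulder at the foot of its pin, 16 mm above the desk; z up along the pin. A clear tube slides down until its lower end rests on the shoulder (its middle 45 mm above this point); a tube with the stop ring hangs up on the pin's tip (its lower end about 15 mm, its middle about 60 mm above this point)
- gauge: plug gauge, fixed: upright steel pin, 25 mm in diameter, its tip 76 mm above the desk (60 mm above the shoulder; the last 6 mm taper to 16 mm), on a shoulder of 46 mm diameter and a dark round flange, 64 mm in diameter and 12 mm high; origin at the centre of its underside, on the desk
- green_tray_floor (a point): centre of the inner floor of the green tray, 3 mm above the desk; z up. Fixed square tray, 80 mm outside, 74 mm inside, rim 22 mm above the desk: for tubes that go fully down
- red_tray_floor (a point): centre of the inner floor of the red tray, same build as the green one: for tubes that stop short. Beside the trays, about 25 mm off on their -y side, stands a white drawer box, 100 mm high
- eyepiece_spare: bystander, stays where it is: spare eyepiece, black top on a bright barrel, 33 mm wide, 45 mm tall, standing; origin at the centre of its underside
- objective_can_1: bystander, stays where it is: all-black screw-top can, 36 mm wide, 50 mm tall; origin at the centre of its underside
- objective_can_2: bystander, stays where it is: amber can with black lid, 40 mm wide, 42 mm tall; origin at the centre of its underside
- oil_bottle: bystander, stays where it is: small dropper bottle, 29 mm wide, 76 mm tall; origin at the centre of its underside

How it is judged:
On the way, in this order (a step that is already met when the one before it is completed fails the run):
1. a first tube is tried on the gauge pin: fully down on the shoulder (within 4 mm) if clear, or down until its stop ring meets the pin's tip (within 4 mm) (((horizontal distance between tube_a and gauge_seat below 0.005 m and z of tube_a in the frame of gauge_seat between 0.039 and 0.049 m and angle between the z axis of tube_a and the z axis of gauge_seat, either way round below 0.1 rad) or (horizontal distance between tube_b and gauge_seat below 0.005 m and z of tube_b in the frame of gauge_seat between 0.054 and 0.064 m and angle between the z axis of tube_b and the z axis of gauge_seat, either way round below 0.1 rad))), for 0.2 s.
2. with that tube standing in its tray, the other tube is tried on the pin in the same way (((horizontal distance between tube_a and gauge_seat below 0.005 m and z of tube_a in the frame of gauge_seat between 0.039 and 0.049 m and angle between the z axis of tube_a and the z axis of gauge_seat, either way round below 0.1 rad and horizontal distance between tube_b and red_tray_floor below 0.028 m and z of tube_b in the frame of red_tray_floor between 0.039 and 0.051 m and angle between the z axis of tube_b and the z axis of red_tray_floor, either way round below 0.12 rad) or (horizontal distance between tube_b and gauge_seat below 0.005 m and z of tube_b in the frame of gauge_seat between 0.054 and 0.064 m and angle between the z axis of tube_b and the z axis of gauge_seat, either way round below 0.1 rad and horizontal distance between tube_a and green_tray_floor below 0.028 m and z of tube_a in the frame of green_tray_floor between 0.039 and 0.051 m and angle between the z axis of tube_a and the z axis of green_tray_floor, either way round below 0.12 rad))), for 0.2 s.
At the end, for the whole second after the job is handed in: The tube that goes fully down the gauge pin stands upright (within 7 degrees) on the floor of the green tray and the one that stops short stands upright on the floor of the red tray, both at rest (horizontal distance between tube_a and green_tray_floor below 0.028 m and z of tube_a in the frame of green_tray_floor between 0.039 and 0.051 m and angle between the z axis of tube_a and the z axis of green_tray_floor, either way round below 0.12 rad and horizontal distance between tube_b and red_tray_floor below 0.028 m and z of tube_b in the frame of red_tray_floor between 0.039 and 0.051 m and angle between the z axis of tube_b and the z axis of red_tray_floor, either way round below 0.12 rad and linear speed of each of tube_a, tube_b below 0.02 m/s); the robot touches nothing.
It fails at once if a tube is forced on the gauge (more than 80 N) (contact force between any of tube_a, tube_b and gauge above 80 N).
It fails at once if a bystander is displaced by more than 25 mm (distance of any of eyepiece_spare, objective_can_1, objective_can_2, oil_bottle from where it was at the start of the episode above 0.025 m).
It also fails if it takes over 56 s, if anything falls off the work surface, if the arm or the gripper's body presses on something with over 40 N, if the wrist force passes 120 N, or if a joint passes its speed limit or range.

## Working session

There is one attempt and no reset: what is moved stays moved. The work goes in short steps, Python scripts to look and compute and a tool call to move; the robot and the scene stay as the last step left them, time stands still between calls to the robot, and variables do not carry over. Pictures are saved under pics/ and viewed, at most 12 in all, crops included, and the job is handed in when it is done.

Besides the shell and the picture viewer there is one more tool, called by a JSON object that holds its "fn" and its "kwargs", one argument or row to a line. jog_arm: Moves the arm, as the interface text tells. Its arguments: {"type":"object","properties":{"deltas":{"type":"array"},"grip_force":{"type":"number"}},"required":["deltas"]}

```bash
mkdir -p pics; cat > h.py <<'E'
import numpy as np,cv2
from rig import manip,imaging
def ray(name,uv,z,cal=None):
    c=cal or imaging.calibration(name);K=np.array(c["mtx"]);T=np.array(c["cam_to_world"])
    d=T[:3,:3]@np.linalg.solve(K,[uv[0],uv[1],1.]);o=T[:3,3]
    return o+d*(z-o[2])/d[2]
def proj(name,p,cal=None):
    c=cal or imaging.calibration(name);K=np.array(c["mtx"]);T=np.linalg.inv(np.array(c["cam_to_world"]))
    q=K@(T[:3,:3]@np.array(p)+T[:3,3]);return q[:2]/q[2]
E
python3 - <<'E'
from h import *
for n in("top","scene"):
    c=imaging.calibration(n);print(n,np.round(c["mtx"],1).tolist(),np.round(c["cam_to_world"],3).tolist())
    im=imaging.get_image(n);cv2.imwrite(f"pics/{n}0.png",im)
    if n=="top":cv2.imwrite("pics/top0x.png",cv2.resize(im,(800,600)))
print(manip.get_state())
E
```

```text
top [[486.1, 0.0, 247.7], [0.0, 486.1, 187.6], [0.0, 0.0, 1.0]] [[-0.007, -0.989, 0.148, 0.365], [-1.0, 0.008, 0.008, 0.314], [-0.01, -0.148, -0.989, 0.924], [0.0, 0.0, 0.0, 1.0]]
scene [[375.5, 0.0, 266.7], [0.0, 375.5, 187.8], [0.0, 0.0, 1.0]] [[0.611, -0.583, 0.536, 0.057], [-0.792, -0.442, 0.422, -0.027], [-0.009, -0.682, -0.732, 0.685], [0.0, 0.0, 0.0, 1.0]]
{'clock': 0.1, 'qpos': array([ 1.06602984e+00,  2.76520805e-01,  1.50601484e+00,  2.28497107e-05,
        1.36070062e+00, -1.20993503e-01]), 'qd': array([ 0.00082368, -0.00221723, -0.00315858, -0.00108492, -0.00090801,
        0.00018705]), 'effort': array([ 1.27414871e-03, -4.17705238e+01, -2.46404654e+01, -1.83454922e-04,
        5.80365289e-03,  8.00358350e-06]), 'position': array([0.21503581, 0.5327237 , 0.20682918]), 'ee_rot': array([-2.63582368e-04,  1.90713384e-01,  9.81645419e-01, -7.78472987e-04]), 'contact_force': array([-0.42624294, -1.758769  , -0.67255083]), 'moment': array([-0.00855902,  0.02665217, -0.00725915]), 'gripper_force': 0.0, 'width': 0.0854322421475824}
```

View pics/top0x.png

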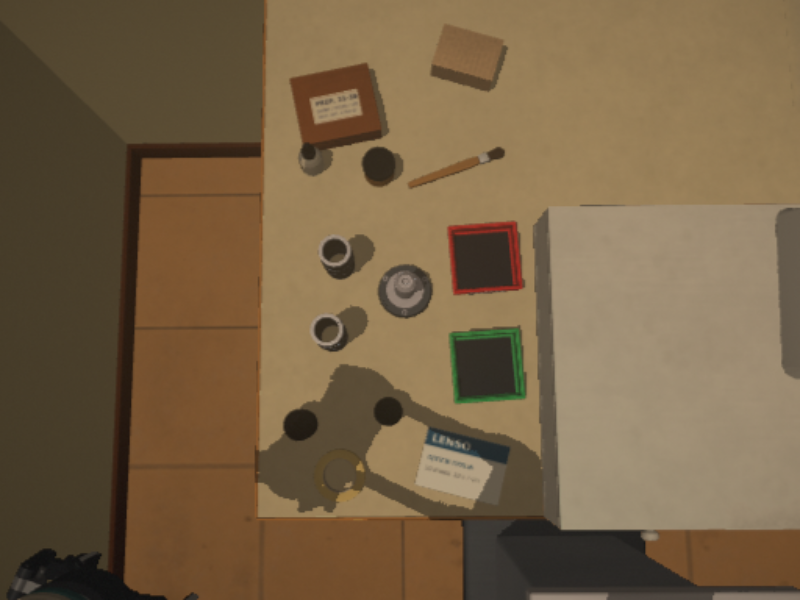

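View pics/scene0.png

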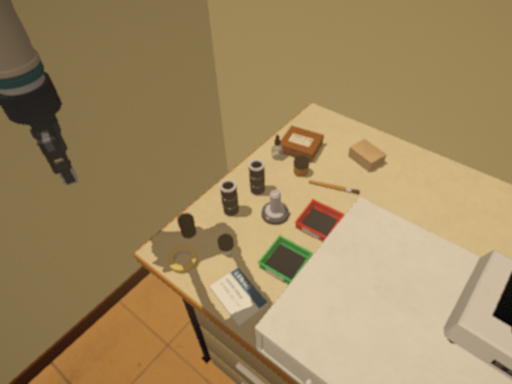

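The top view (800x600) shows tube tops at about (335,250) and (328,330), the gauge pin tip at (405,282), the red tray at (485,258) and the green tray at (488,365). The cans are to the lower left. I'll enlarge the tube and gauge area.

```bash
python3 - <<'E'
from h import *
im=cv2.imread("pics/top0.png")
c=im[130:270,190:345];cv2.imwrite("pics/crop.png",cv2.resize(c,None,fx=4.2,fy=4.2,interpolation=cv2.INTER_CUBIC))
s=.64
for n,u,z in[("t1",(335,248),.09),("t2",(328,329),.09),("tip",(405,281),.076),("flange",(405,291),.012),("red",(485,258),.022),("green",(488,365),.022),("boxedge",(548,300),.1),("can",(300,425),.05),("eyep",(388,411),.045),("amb",(379,166),.042),("oil",(308,150),.076)]:
    print(n,np.round(ray("top",(u[0]*s,u[1]*s),z),4))
E
```

```text
t1 [0.5408 0.3787 0.09  ]
t2 [0.4497 0.3861 0.09  ]
tip [0.5049 0.3004 0.076 ]
flange [0.5032 0.2995 0.012 ]
red [0.5412 0.2026 0.022 ]
green [0.4123 0.2025 0.022 ]
boxedge [0.4785 0.1446 0.1   ]
can [0.3445 0.421  0.05  ]
eyep [0.3595 0.321  0.045 ]
amb [0.6512 0.3297 0.042 ]
oil [0.6603 0.4116 0.076 ]
```

View pics/crop.png

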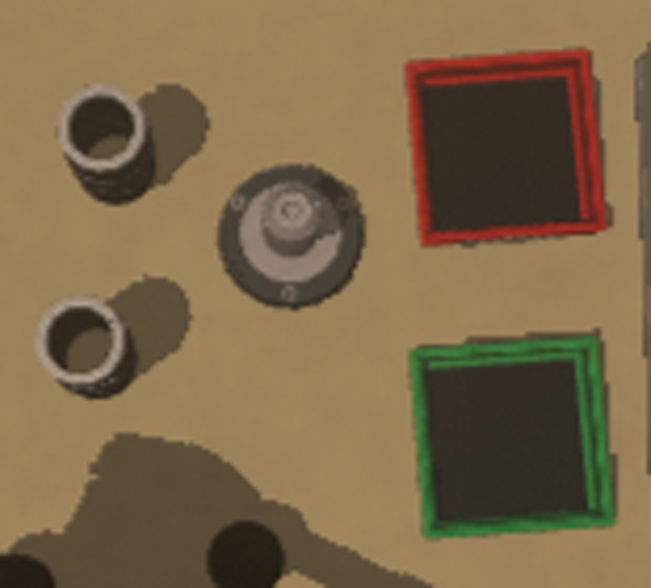

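```bash
python3 - <<'E'
from h import *
for n,u,z in[("t1",(104,129),.09),("t2",(82,340),.09),("tip",(292,210),.076),("flange",(292,236),.012),("red",(506,147),.022),("green",(512,436),.022)]:
    print(n,np.round(ray("top",(u[0]/4.2+190-.4,u[1]/4.2+130-.4),z),4))
E
```

```text
t1 [0.5379 0.3787 0.09  ]
t2 [0.4497 0.3875 0.09  ]
tip [0.5054 0.3005 0.076 ]
flange [0.5041 0.2997 0.012 ]
red [0.5422 0.2032 0.022 ]
green [0.4127 0.204  0.022 ]
```

{"fn": "jog_arm", "kwargs": {
  "deltas": [0,0,-8.5,29,-18,0,1,0,0,-17,58,-36,0,1,0,0,-25.5,87,-55,0,1,0,0,-34,116,-73,0,1,0,0,-42.5,145,-91,0,1,0,0,-51,174,-109,0,1,0,0,-59.5,203,-127,0,1,0,0,-68,235,-147,0,1,0,0,-68,235,-147,0,1,0,0,-68,235,-147,0,1]
}}

```text
clock: 1.1
position: [0.4505, 0.3856, 0.207]
ee_rot: [-0.0, 0.707, 0.707, -0.001]
contact_force: [-0.5, -0.7, 0.7]
width: 0.0857
gripper_force: 0.0
```

```bash
python3 - <<'E'
from h import *
c=imaging.calibration("wrist");im=imaging.get_image("wrist");cv2.imwrite("pics/w1.png",im)
print(np.round(c["mtx"],1).tolist(),np.round(c["cam_to_world"],3).tolist())
for p in[(.4497,.3875,.09),(.5379,.3787,.09),(.505,.3,.076),(.505,.3,.012)]:print(p,proj("wrist",p))
E
```

```text
[[287.3, 0.0, 258.2], [0.0, 287.3, 192.9], [0.0, 0.0, 1.0]] [[1.0, -0.0, -0.002, 0.452], [-0.001, -0.966, -0.259, 0.452], [-0.002, 0.259, -0.966, 0.374], [0.0, 0.0, 0.0, 1.0]]
(0.4497, 0.3875, 0.09) [257.55297102 182.0090403 ]
(0.5379, 0.3787, 0.09) [343.94400096 190.47804515]
(0.505, 0.3, 0.076) [306.1659718  254.25443338]
(0.505, 0.3, 0.012) [298.62649489 232.26928221]
```

View pics/w1.png

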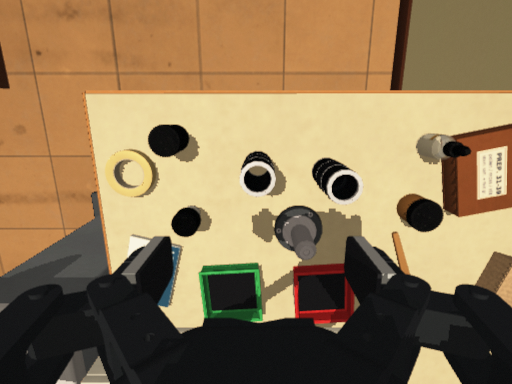

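The wrist view shows tube rims at (257,179) and (344,185) and the pin tip at (306,249). All three sit about 4 px above the prediction. That is a common camera offset, so the relative positions agree. I'll grasp the nearer tube with the pads closing along x.

{"fn": "jog_arm", "kwargs": {
  "deltas": [0,0,0,-1,3,-45,1,0,0,0,-1,3,-85,1,0,0,0,-1,3,-115,1,0,0,0,-1,3,-135,1,0,0,0,-1,3,-145,1,0,0,0,-1,3,-145,0.3,0,0,0,-1,3,-145,0.2,0,0,0,-1,3,-145,0.2,0,0,0,-1,3,-145,0.2,0,0,0,-1,3,-145,0.2,0,0,0,-1,3,-145,0.2],
  "grip_force": 50
}}

```text
clock: 2.25
position: [0.4497, 0.3902, 0.0668]
ee_rot: [-0.0, 0.707, 0.707, 0.002]
contact_force: [-4.5, -2.6, 15.5]
width: 0.0174
gripper_force: 11.7
```

```bash
python3 - <<'E'
from h import *
im=imaging.get_image("wrist");t=imaging.get_image("top")[130:290,190:345]
s=imaging.get_image("scene")[140:290,150:350]
a=[cv2.resize(x,(400,300),interpolation=cv2.INTER_CUBIC) for x in(im,t,s)]
cv2.imwrite("pics/m2.png",np.vstack([np.hstack(a[:2]),np.hstack([a[2],a[2]*0])]))
s=manip.get_state();print(s["width"],s["gripper_force"],s["contact_force"],s["position"])
E
```

```text
0.017399974719313854 12.030906590516679 [-3.96052736 -1.6923814  16.18905951] [0.44943029 0.39005986 0.06666921]
```

View pics/m2.png

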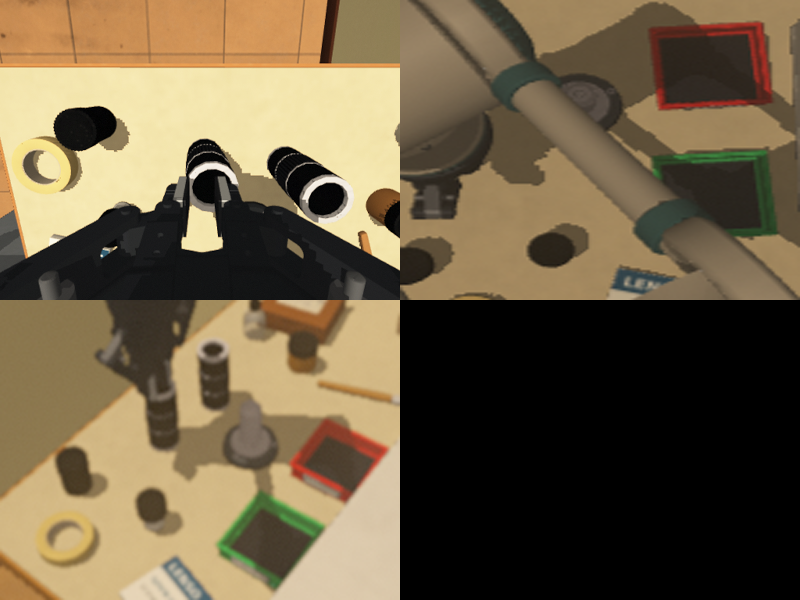

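The tube still looks upright, but the fingers closed to 17 mm without holding it. They appear to sit on the -y side of the rim. I'll measure where the rim is now.

```bash
python3 - <<'E'
from h import *
c=imaging.calibration("wrist");print(np.round(c["cam_to_world"],3).tolist())
for uv,z in[((271,241),.09),((271,241),.1),((262,192),0),((419,252),.09)]:print(uv,z,ray("wrist",uv,z))
for d in(-.011,.008):print(proj("wrist",(.4497,.390,.0667+d)))
im=imaging.get_image("wrist")
cv2.imwrite("pics/w3.png",cv2.resize(im[160:330,180:360],(720,600),interpolation=cv2.INTER_CUBIC)) if 0 else cv2.imwrite("pics/w3.png",cv2.resize(im[160:310,180:380],(800,600),interpolation=cv2.INTER_CUBIC))
E
```

```text
[[1.0, -0.001, 0.002, 0.45], [-0.0, -0.967, -0.256, 0.456], [0.002, 0.256, -0.967, 0.234], [0.0, 0.0, 0.0, 1.0]]
(271, 241) 0.09 [0.45707601 0.39063653 0.09      ]
(271, 241) 0.1 [0.45657648 0.39516086 0.1       ]
(262, 192) 0 [0.45350197 0.39455886 0.        ]
(419, 252) 0.09 [0.53835111 0.38400992 0.09      ]
[257.44077374 220.12479998]
[257.41857949 231.24219365]
```

View pics/w3.png

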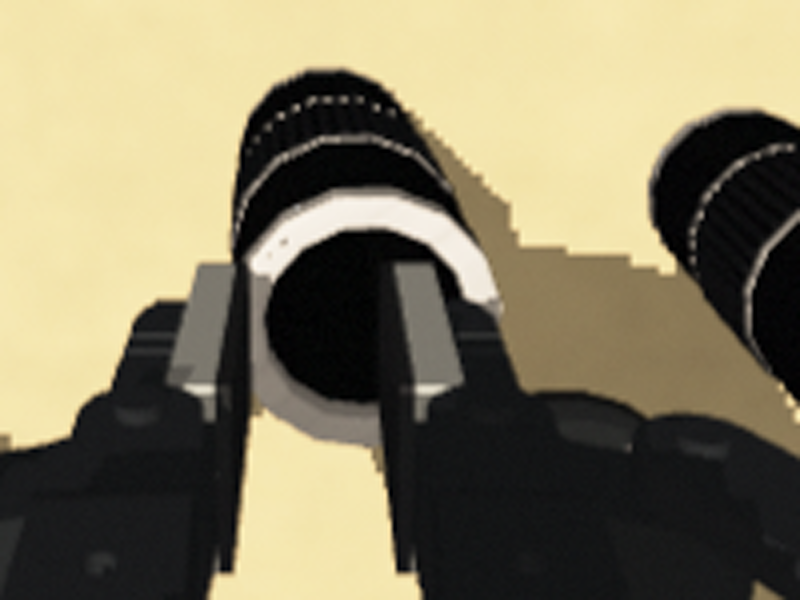

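The right finger is in the bore: the fingers closed before the arm had finished descending. I'll lift straight out gently and look again.

{"fn": "jog_arm", "kwargs": {
  "deltas": [0,0,0,0,0,5,0.2,0,0,0,0,0,15,0.2,0,0,0,0,0,30,0.2,0,0,0,0,0,45,0.2,0,0,0,0,0,65,0.2,0,0,0,0,0,85,0.2]
}}

```text
clock: 3.05
position: [0.4496, 0.3892, 0.1489]
ee_rot: [0.0, 0.707, 0.707, 0.0]
contact_force: [0.5, 0.4, -0.1]
width: 0.0169
gripper_force: 0.0
```

```bash
python3 - <<'E'
from h import *
s=manip.get_state();print(s["position"],s["contact_force"])
c=imaging.calibration("wrist");np.save("c4.npy",c["cam_to_world"])
im=imaging.get_image("wrist");cv2.imwrite("pics/w4.png",im)
g=cv2.cvtColor(im,cv2.COLOR_BGR2HSV)
m=((g[...,2]>200)&(g[...,1]<40)).astype(np.uint8)
n,l,st,ce=cv2.connectedComponentsWithStats(m)
for i in range(1,n):
    if st[i,4]>100: print(st[i],ce[i])
for p in[(.4497,.3875,.09),(.5379,.3787,.09)]:print(proj("wrist",p))
E
```

```text
[0.44955366 0.38915417 0.14890165] [ 0.47321053  0.42805074 -0.14057254]
[239 177  45  42 520] [260.43653846 196.38846154]
[344 188  44  41 542] [365.52214022 207.64760148]
[106 259  41  32 629] [120.77106518 272.17488076]
[129 310  14  20 135] [135.65185185 319.88888889]
[254.62059164 202.10541535]
[359.12414916 211.90990464]
```

View pics/w4.png

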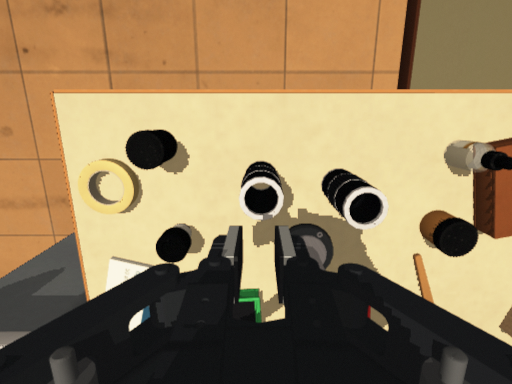

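```bash
python3 - <<'E'
from h import *
c=imaging.calibration("wrist");print(np.round(c["cam_to_world"],4).tolist())
for uv in[(261.5,198),(366,208.5)]:print(ray("wrist",uv,.09))
E
```

```text
[[1.0, -0.0016, 0.0061, 0.4513], [-0.0, -0.967, -0.2549, 0.456], [0.0063, 0.2549, -0.967, 0.32], [0.0, 0.0, 0.0, 1.0]]
[0.45543199 0.39104981 0.09      ]
[0.54343048 0.38170918 0.09      ]
```

{"fn": "jog_arm", "kwargs": {
  "deltas": [0,0,0,3,1,0,1,0,0,0,3,1,0,1,0,0,0,3,1,0,1,0,0,0,3,1,0,1,0,0,0,3,1,-20,1,0,0,0,3,1,-40,1,0,0,0,3,1,-60,1,0,0,0,3,1,-75,1,0,0,0,3,1,-84,1,0,0,0,3,1,-84,1,0,0,0,3,1,-84,1]
}}

```text
clock: 4.2
position: [0.4526, 0.3904, 0.0638]
ee_rot: [0.0, 0.707, 0.707, 0.0]
contact_force: [-0.1, -0.2, 0.7]
width: 0.0854
gripper_force: 0.0
```

{"fn": "jog_arm", "kwargs": {
  "deltas": [0,0,0,0,0,0,0.6,0,0,0,0,0,0,0.4,0,0,0,0,0,0,0.3,0,0,0,0,0,0,0.3,0,0,0,0,0,0,0.3,0,0,0,0,0,0,0.3],
  "grip_force": 50
}}

```text
clock: 4.8
position: [0.4541, 0.391, 0.0658]
ee_rot: [0.001, 0.707, 0.707, 0.002]
contact_force: [0.1, -0.6, 7.4]
width: 0.0253
gripper_force: 3.8
```

```bash
python3 - <<'E'
from h import *
im=imaging.get_image("wrist")[150:300,180:330]
s=imaging.get_image("scene")[130:230,190:290]
s2=imaging.get_image("top")[60:360,100:400]
cv2.imwrite("pics/m5.png",np.hstack([cv2.resize(x,(400,400),interpolation=cv2.INTER_CUBIC) for x in(im,s)]))
print(manip.get_state())
for z in(.13,.11,.09,.07,.055): print(z,proj("scene",(.4541,.391,z)),proj("scene",(.4541+.018,.391,z)),proj("wrist",(.4541,.391,z)))
E
```

```text
{'clock': 4.95, 'qpos': array([ 5.95193412e-01,  4.17629244e-01,  1.66344696e+00, -8.65981197e-04,
        1.05565199e+00,  5.95269319e-01]), 'qd': array([-5.01983418e-04, -6.48591356e-04, -6.22173431e-05, -2.92563714e-04,
        4.22873074e-04, -5.85040941e-04]), 'effort': array([ 5.81763815e-01, -4.17793751e+01, -1.83167106e+01,  2.97607491e-01,
       -3.45364097e-02,  1.64559565e-02]), 'position': array([0.45414102, 0.39095959, 0.06580412]), 'ee_rot': array([0.00083026, 0.70698128, 0.70722798, 0.00231706]), 'contact_force': array([-3.09180469e-05, -1.25560510e+00,  7.39417710e+00]), 'moment': array([-0.16074333, -0.10207577,  0.03698835]), 'gripper_force': 3.762148688547313, 'width': 0.02551587462711379}
0.13 [227.38732495 170.09929633] [232.9918609  165.41389539] [256.84451397 284.42093077]
0.11 [228.17939794 176.74269249] [233.67449521 172.06278453] [256.85435407 260.52388909]
0.09 [228.94334439 183.15018154] [234.33316949 178.47830202] [256.86174154 242.58313922]
0.07 [229.68063635 189.33410988] [234.96912348 184.67252274] [256.86749174 228.61856036]
0.055 [230.21694164 193.83229192] [235.43187692 189.17976228] [256.87103224 220.02033172]
```

View pics/m5.png

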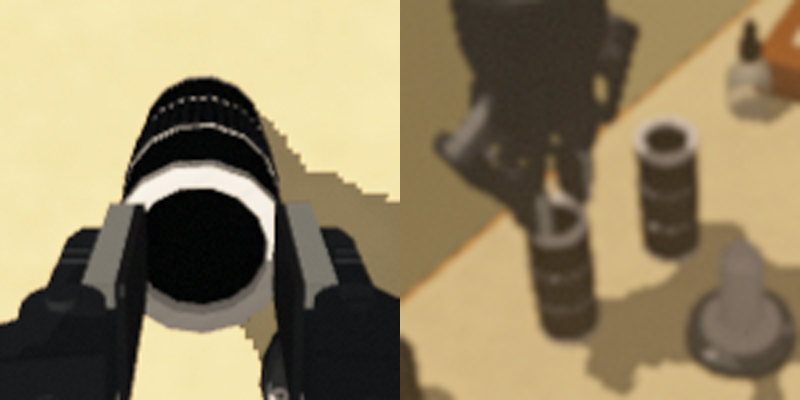

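Both views agree: the fingertips are resting on the rim at z≈0.09 while the reported TCP z is 0.066. The tips therefore sit about 24 mm above the TCP reading, not 11 mm below it. Laterally they agree. I'll use this offset: lift, open, then go about 36 mm lower.

{"fn": "jog_arm", "kwargs": {
  "deltas": [0,0,0,0,0,10,0.3,0,0,0,-1,0,20,0.5,0,0,0,-1,0,20,1,0,0,0,-1,0,20,1,0,0,0,-1,0,20,1,0,0,0,-1,0,20,1,0,0,0,-1,0,5,1,0,0,0,-1,0,-10,1,0,0,0,-1,0,-25,1,0,0,0,-1,0,-35,1,0,0,0,-1,0,-35,1,0,0,0,-1,0,-35,1]
}}

```text
clock: 6.15
position: [0.4514, 0.3903, 0.0286]
ee_rot: [0.0, 0.707, 0.707, -0.0]
contact_force: [0.5, 0.6, -0.1]
width: 0.0858
gripper_force: 0.0
```

{"fn": "jog_arm", "kwargs": {
  "deltas": [0,0,0,0,0,0,0.6,0,0,0,0,0,0,0.4,0,0,0,0,0,0,0.3,0,0,0,0,0,0,0.3,0,0,0,0,0,0,0.3,0,0,0,0,0,0,0.3],
  "grip_force": 50
}}

```text
clock: 6.75
position: [0.4517, 0.3904, 0.0293]
ee_rot: [0.0, 0.707, 0.707, 0.001]
contact_force: [-0.1, 0.3, 6.0]
width: 0.0366
gripper_force: 49.9
```

Gripped at 36.6 mm with 50 N. I'll lift and carry the tube above the gauge.

{"fn": "jog_arm", "kwargs": {
  "deltas": [0,0,0,0,0,20,0.3,0,0,0,0,0,50,0.3,0,0,0,0,0,80,0.3,0,0,0,0,0,100,0.3,0,0,0,13,-22,100,0.3,0,0,0,27,-45,100,0.3,0,0,0,40,-68,100,0.3,0,0,0,53,-90,100,0.3,0,0,0,53,-90,100,0.3,0,0,0,53,-90,100,0.3]
}}

```text
clock: 7.75
position: [0.5041, 0.2998, 0.1281]
ee_rot: [-0.0, 0.708, 0.707, -0.0]
contact_force: [0.3, -0.0, -1.0]
width: 0.0365
gripper_force: 50.2
```

```bash
python3 - <<'E'
from h import *
s=manip.get_state();print(s["position"],s["width"],s["contact_force"])
for n in("scene","top","wrist"):cv2.imwrite(f"pics/{n}6.png",imaging.get_image(n))
a=cv2.imread("pics/scene6.png")[120:240,200:340];b=cv2.imread("pics/wrist6.png")[150:330,180:340]
cv2.imwrite("pics/m6.png",np.hstack([cv2.resize(a,(500,428),interpolation=cv2.INTER_CUBIC),cv2.resize(b,(300,428))]))
x,y,z=s["position"]
for p in[(x,y,z-.029),(x,y,z+.061),(.505,.3,.076),(.505,.3,.012)]:print(p,proj("scene",p),proj("wrist",p))
E
```

```text
[0.5040879  0.29982202 0.12805522] 0.03651372318044105 [ 0.34362027 -0.02386518 -1.03739201]
(np.float64(0.5040878974601373), np.float64(0.2998220179990034), np.float64(0.09905521820999907)) [275.91533452 185.38512831] [257.73470668 212.47396056]
(np.float64(0.5040878974601373), np.float64(0.2998220179990034), np.float64(0.18905521820999907)) [276.33432927 154.04255456] [257.22442476 282.31973006]
(0.505, 0.3, 0.076) [276.00247294 192.32520181] [258.94642855 202.89014009]
(0.505, 0.3, 0.012) [275.7443826  210.90719834] [258.83881193 184.43150542]
```

View pics/m6.png

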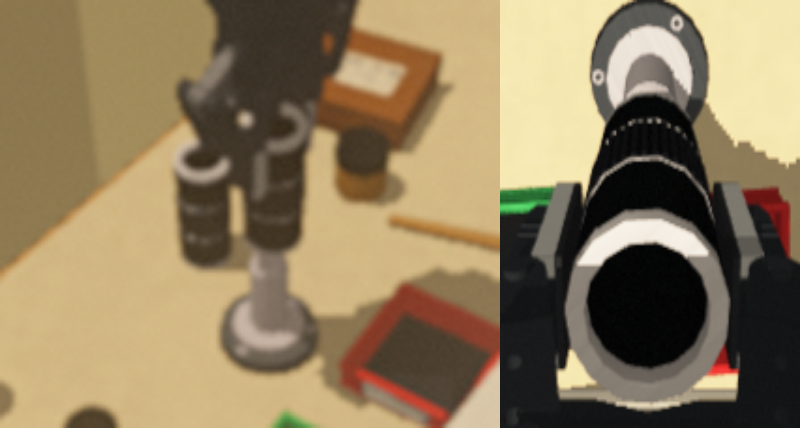

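The view shows the tube hanging upright just above the pin, with the bottom at about (276.7,186.6) and the pin near column 275. I'll measure the edges numerically to fix the last 1–2 mm.

```bash
python3 - <<'E'
from h import *
im=cv2.imread("pics/scene6.png");g=cv2.cvtColor(im,cv2.COLOR_BGR2HSV)
for r in(178,182,194,197,200):print(r,"V",g[r,262:292,2].tolist(),"S",g[r,262:292,1].tolist())
w=cv2.imread("pics/wrist6.png");h=cv2.cvtColor(w,cv2.COLOR_BGR2HSV)
for r in(165,172,180,186):print("w",r,"V",h[r,225:295,2].tolist())
E
```

```text
178 V [70, 77, 135, 189, 201, 177, 125, 80, 68, 67, 67, 65, 65, 67, 65, 65, 66, 66, 65, 67, 66, 70, 116, 172, 203, 211, 211, 211, 212, 212] S [102, 109, 115, 100, 96, 102, 108, 105, 113, 107, 110, 118, 114, 103, 114, 114, 104, 124, 110, 114, 112, 117, 110, 107, 97, 95, 93, 95, 94, 95]
182 V [67, 81, 139, 193, 205, 187, 140, 87, 68, 68, 70, 75, 77, 78, 79, 78, 84, 84, 79, 73, 65, 73, 137, 193, 210, 212, 211, 211, 211, 211] S [107, 120, 114, 100, 98, 101, 111, 111, 109, 116, 109, 99, 96, 95, 94, 95, 88, 88, 94, 101, 110, 122, 117, 102, 98, 95, 95, 94, 95, 97]
194 V [126, 131, 137, 136, 136, 135, 138, 154, 175, 179, 159, 136, 131, 130, 132, 131, 129, 133, 161, 197, 208, 210, 210, 209, 209, 210, 210, 210, 210, 210] S [87, 95, 102, 107, 109, 110, 103, 76, 55, 50, 55, 60, 60, 61, 60, 58, 59, 67, 86, 96, 96, 95, 95, 94, 95, 94, 94, 95, 96, 94]
197 V [207, 208, 208, 207, 209, 208, 204, 191, 171, 163, 165, 158, 144, 135, 134, 132, 129, 132, 162, 197, 211, 211, 211, 211, 210, 209, 209, 209, 209, 211] S [96, 97, 96, 96, 95, 94, 98, 91, 73, 56, 51, 55, 57, 59, 59, 60, 57, 66, 87, 93, 93, 94, 93,
[... 976 characters left out ...]
, 245]
w 180 V [245, 245, 234, 119, 147, 212, 221, 206, 203, 190, 129, 112, 188, 236, 234, 233, 234, 235, 234, 234, 236, 236, 229, 175, 133, 136, 137, 140, 139, 138, 138, 137, 134, 132, 131, 128, 126, 124, 121, 119, 115, 111, 109, 104, 99, 98, 110, 171, 237, 237, 235, 236, 238, 239, 237, 235, 224, 149, 60, 92, 89, 87, 87, 88, 86, 101, 195, 245, 245, 245]
w 186 V [246, 245, 245, 232, 103, 87, 93, 104, 91, 89, 90, 107, 179, 235, 236, 238, 236, 234, 233, 232, 230, 197, 129, 136, 137, 138, 155, 202, 215, 221, 220, 219, 217, 216, 214, 213, 210, 209, 206, 206, 204, 186, 175, 164, 100, 95, 94, 99, 122, 129, 128, 127, 174, 236, 234, 236, 228, 134, 89, 89, 89, 89, 91, 91, 85, 150, 239, 245, 245, 245]
```

{"fn": "jog_arm", "kwargs": {
  "deltas": [0,0,0,0.5,2.5,0,0.3,0,0,0,0.5,2.5,-10,0.3,0,0,0,0.5,2.5,-18,0.3,0,0,0,0.5,2.5,-24,0.3,0,0,0,0.5,2.5,-29,0.3,0,0,0,0.5,2.5,-34,0.3,0,0,0,0.5,2.5,-34,0.3]
}}

```text
clock: 8.6
position: [0.5043, 0.3024, 0.0937]
ee_rot: [-0.0, 0.707, 0.707, -0.001]
contact_force: [0.4, -0.1, -1.0]
width: 0.0369
gripper_force: 50.2
```

{"fn": "jog_arm", "kwargs": {
  "deltas": [0,0,0,0,0,-10,0.3,0,0,0,0,0,-20,0.3,0,0,0,0,0,-27,0.3,0,0,0,0,0,-32,0.3,0,0,0,0,0,-36,0.3,0,0,0,0,0,-39,0.3,0,0,0,0,0,-39,0.3]
}}

```text
clock: 9.3
position: [0.5047, 0.3026, 0.0553]
ee_rot: [-0.0, 0.707, 0.707, -0.0]
contact_force: [0.3, 0.1, -2.0]
width: 0.0368
gripper_force: 50.2
```

{"fn": "jog_arm", "kwargs": {
  "deltas": [0,0,0,0,0,-4,0.3,0,0,0,0,0,-8,0.3,0,0,0,0,0,-10,0.3,0,0,0,0,0,-12,0.3,0,0,0,0,0,-12,0.3,0,0,0,0,0,-12,0.3,0,0,0,0,0,-12,0.3]
}}

```text
clock: 10.0
position: [0.5048, 0.3027, 0.0453]
ee_rot: [0.0, 0.707, 0.707, 0.0]
contact_force: [-2.7, -2.0, 8.8]
width: 0.0368
gripper_force: 51.0
```

The tube seated on the shoulder (z 0.0453, 9 N), so it is the clear one. It goes to the green tray.

{"fn": "jog_arm", "kwargs": {
  "deltas": [0,0,0,0,0,10,0.3,0,0,0,0,0,35,0.3,0,0,0,0,0,65,0.3,0,0,0,0,0,85,0.3,0,0,0,0,0,88,0.3,0,0,0,-25,-26,88,0.3,0,0,0,-50,-52,88,0.3,0,0,0,-75,-78,80,0.3,0,0,0,-92,-97,70,0.3,0,0,0,-92,-97,45,0.3,0,0,0,-92,-97,20,0.3,0,0,0,-92,-97,2,0.3,0,0,0,-92,-97,-6,0.3,0,0,0,-92,-97,-11,0.3,0,0,0,-92,-97,-13,0.3,0,0,0,-92,-97,-13,0.3,0,0,0,-92,-97,-13,0.3]
}}

```text
clock: 11.7
position: [0.412, 0.2055, 0.0322]
ee_rot: [-0.0, 0.707, 0.707, -0.001]
contact_force: [-3.6, -2.2, 11.9]
width: 0.0364
gripper_force: 51.4
```

{"fn": "jog_arm", "kwargs": {
  "deltas": [0,0,0,0,0,1,0.5,0,0,0,0,0,1,0.8,0,0,0,0,0,1,1,0,0,0,0,0,1,1,0,0,0,0,0,15,1,0,0,0,0,0,40,1,0,0,0,0,0,70,1,0,0,0,0,0,95,1,0,0,0,25,35,100,1,0,0,0,50,70,100,1,0,0,0,75,105,100,1,0,0,0,100,140,100,1,0,0,0,126,176,100,1,0,0,0,126,176,100,1,0,0,0,126,176,100,1]
}}

```text
clock: 13.2
position: [0.5385, 0.3819, 0.1293]
ee_rot: [-0.0, 0.707, 0.708, -0.001]
contact_force: [-0.3, 0.2, -0.2]
width: 0.0857
gripper_force: 0.0
```

```bash
python3 - <<'E'
from h import *
c=imaging.calibration("wrist");im=imaging.get_image("wrist");t=imaging.get_image("top")
cv2.imwrite("pics/w7.png",im);cv2.imwrite("pics/top7.png",t)
g=cv2.cvtColor(im,cv2.COLOR_BGR2HSV)
m=((g[...,2]>200)&(g[...,1]<40)).astype(np.uint8)
n,l,st,ce=cv2.connectedComponentsWithStats(m)
for i in range(1,n):
    if st[i,4]>150:
        u=(st[i,0]+st[i,2]/2-.5,st[i,1]+st[i,3]/2-.5);print(st[i],u,ray("wrist",u,.09,c))
cv2.imwrite("pics/m7.png",np.hstack([cv2.resize(im,(400,300)),cv2.resize(t[150:280,200:360],(400,300))]))
print(manip.get_state()["position"])
E
```

```text
[235 185  47  45 604] (np.float64(258.0), np.float64(207.0)) [0.5390868  0.38175034 0.09      ]
[207 238  40  28 331] (np.float64(226.5), np.float64(251.5)) [0.51433322 0.34496032 0.09      ]
[ 19 262  45  32 800] (np.float64(41.0), np.float64(277.5)) [0.36362892 0.32161014 0.09      ]
[211 281  17  16 170] (np.float64(219.0), np.float64(288.5)) [0.50728824 0.31182288 0.09      ]
[0.53777133 0.38068264 0.13006909]
```

View pics/m7.png

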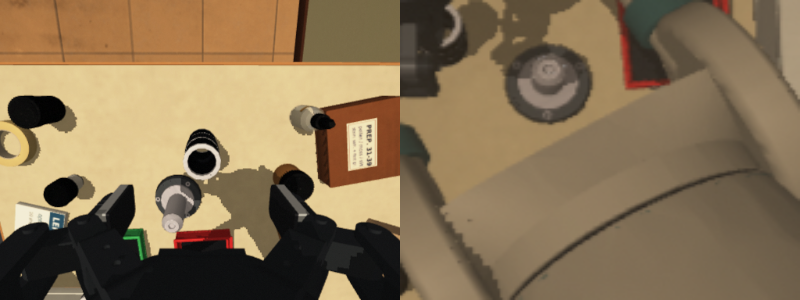

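The tube is still standing at (0.539, 0.382), directly below the open gripper. I'll descend and grasp.

{"fn": "jog_arm", "kwargs": {
  "deltas": [0,0,0,0.5,0,-25,1,0,0,0,0.5,0,-50,1,0,0,0,0.5,0,-75,1,0,0,0,0.5,0,-92,1,0,0,0,0.5,0,-101,1,0,0,0,0.5,0,-101,1,0,0,0,0.5,0,-101,1,0,0,0,0.5,0,-101,0.6,0,0,0,0.5,0,-101,0.4,0,0,0,0.5,0,-101,0.3,0,0,0,0.5,0,-101,0.3,0,0,0,0.5,0,-101,0.3,0,0,0,0.5,0,-101,0.3]
}}

```text
clock: 14.6
position: [0.5396, 0.3819, 0.0304]
ee_rot: [0.0, 0.707, 0.707, 0.001]
contact_force: [-1.3, -0.1, 5.9]
width: 0.0368
gripper_force: 49.8
```

{"fn": "jog_arm", "kwargs": {
  "deltas": [0,0,0,0,0,20,0.3,0,0,0,0,0,50,0.3,0,0,0,0,0,80,0.3,0,0,0,0,0,95,0.3,0,0,0,-9,-20,95,0.3,0,0,0,-18,-40,95,0.3,0,0,0,-26,-60,95,0.3,0,0,0,-34.5,-79,95,0.3,0,0,0,-34.5,-79,95,0.3,0,0,0,-34.5,-79,95,0.3]
}}

```text
clock: 15.6
position: [0.505, 0.3028, 0.1244]
ee_rot: [-0.0, 0.707, 0.707, 0.0]
contact_force: [0.3, 0.6, 0.2]
width: 0.0369
gripper_force: 50.2
```

```bash
python3 - <<'E'
from h import *
im=imaging.get_image("scene");v=cv2.cvtColor(im,cv2.COLOR_BGR2HSV)[...,2]
for r in(178,182,185,197,200):print(r,v[r,262:292].tolist())
print(manip.get_state()["position"])
w=imaging.get_image("wrist");h=cv2.cvtColor(w,cv2.COLOR_BGR2HSV);cv2.imwrite("pics/w8.png",w)
w6=cv2.imread("pics/wrist6.png");
print("flange/rim shift", [cv2.phaseCorrelate(*[np.float32(cv2.cvtColor(q[a:b,200:320],6)) for q in(w6,w)])[0] for a,b in((150,195),(230,320))])
E
```

```text
178 [208, 208, 209, 203, 174, 124, 82, 68, 69, 70, 70, 69, 72, 73, 71, 72, 70, 70, 69, 68, 83, 141, 192, 210, 211, 211, 210, 212, 212, 211]
182 [208, 208, 208, 202, 172, 119, 79, 75, 79, 79, 82, 90, 100, 97, 91, 86, 87, 83, 75, 70, 83, 143, 193, 209, 212, 211, 211, 211, 211, 210]
185 [208, 208, 208, 202, 173, 122, 79, 71, 71, 71, 72, 71, 69, 69, 71, 68, 70, 69, 69, 68, 95, 153, 196, 209, 211, 211, 210, 210, 210, 211]
197 [209, 208, 209, 209, 209, 209, 206, 194, 168, 147, 143, 140, 136, 134, 135, 132, 130, 132, 161, 196, 210, 211, 211, 211, 210, 209, 208, 207, 209, 210]
200 [208, 208, 209, 210, 210, 209, 206, 193, 166, 146, 140, 135, 131, 128, 129, 127, 126, 131, 160, 195, 208, 210, 210, 210, 210, 210, 210, 209, 211, 210]
[0.50532147 0.30325402 0.12447992]
flange/rim shift [(-1.6126671360530196, 3.302356133414957), (0.16310853961977045, -1.1981771892078328)]
```

Tube and pin are both centred at column 275. Descending.

{"fn": "jog_arm", "kwargs": {
  "deltas": [0,0,0,0,0,-10,0.3,0,0,0,0,0,-18,0.3,0,0,0,0,0,-24,0.3,0,0,0,0,0,-30,0.3,0,0,0,0,0,-38,0.3,0,0,0,0,0,-48,0.3,0,0,0,0,0,-55,0.3,0,0,0,0,0,-58,0.3,0,0,0,0,0,-58,0.3]
}}

```text
clock: 16.6
position: [0.5045, 0.3025, 0.066]
ee_rot: [-0.0, 0.707, 0.707, -0.001]
contact_force: [-0.5, 0.1, -0.4]
width: 0.0367
gripper_force: 50.2
```

{"fn": "jog_arm", "kwargs": {
  "deltas": [0,0,0,0,0,-3,0.3,0,0,0,0,0,-5,0.3,0,0,0,0,0,-7,0.3,0,0,0,0,0,-8,0.3,0,0,0,0,0,-8,0.3,0,0,0,0,0,-8,0.3,0,0,0,0,0,-8,0.3]
}}

```text
clock: 17.3
position: [0.5053, 0.3027, 0.0602]
ee_rot: [0.0, 0.707, 0.707, 0.001]
contact_force: [-1.5, -0.3, 7.0]
width: 0.0364
gripper_force: 51.0
```

It stopped short at z 0.060 with 7 N, so this tube has the stop ring. It goes to the red tray.

{"fn": "jog_arm", "kwargs": {
  "deltas": [0,0,0,0,0,10,0.3,0,0,0,0,0,35,0.3,0,0,0,0,0,60,0.3,0,0,0,0,0,72,0.3,0,0,0,0,0,72,0.3,0,0,0,12,-32,72,0.3,0,0,0,24,-65,70,0.3,0,0,0,36.5,-97.5,60,0.3,0,0,0,36.5,-97.5,35,0.3,0,0,0,36.5,-97.5,10,0.3,0,0,0,36.5,-97.5,-10,0.3,0,0,0,36.5,-97.5,-20,0.3,0,0,0,36.5,-97.5,-25,0.3,0,0,0,36.5,-97.5,-27,0.3,0,0,0,36.5,-97.5,-27,0.3,0,0,0,36.5,-97.5,-27,0.3]
}}

```text
clock: 18.9
position: [0.5393, 0.2048, 0.0334]
ee_rot: [-0.001, 0.707, 0.707, -0.001]
contact_force: [-6.0, -2.1, 11.6]
width: 0.0371
gripper_force: 52.8
```

{"fn": "jog_arm", "kwargs": {
  "deltas": [0,0,0,0,0,1,0.5,0,0,0,0,0,1,0.8,0,0,0,0,0,1,1,0,0,0,0,0,1,1,0,0,0,0,0,15,1,0,0,0,0,0,40,1,0,0,0,0,0,70,1,0,0,0,0,0,100,1,0,0,0,-20,30,130,1,0,0,0,-40,60,150,1,0,0,0,-60,100,160,1,0,0,0,-60,140,160,1,0,0,0,-60,180,160,1,0,0,0,-60,180,160,1,0,0,0,-60,180,160,1]
}}

```text
clock: 20.4
position: [0.481, 0.3857, 0.1909]
ee_rot: [0.0, 0.706, 0.708, -0.001]
contact_force: [0.3, -0.6, 0.4]
width: 0.0857
gripper_force: 0.0
```

```bash
python3 - <<'E'
from h import *
s=imaging.get_image("scene");t=imaging.get_image("top")
cv2.imwrite("pics/m9.png",np.hstack([cv2.resize(s,(400,300)),cv2.resize(s[170:290,240:360],(300,300),interpolation=cv2.INTER_CUBIC)]))
st=manip.get_state();print(st["clock"],st["contact_force"])
for p in[(.4127,.204),(.5415,.203)]:print([proj("scene",(*p,z)).round(1) for z in(.003,.093)])
E
```

```text
20.5 [ 0.44822147 -1.09471172  0.68947997]
[array([286.1, 262.2]), array([287.5, 237.1])]
[array([319.4, 223.5]), array([323.5, 197.3])]
```

View pics/m9.png

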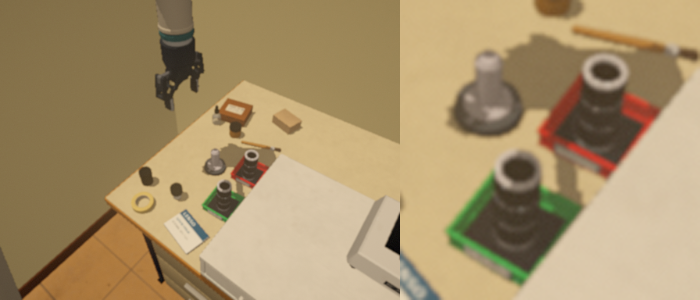

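Both tubes stand upright in their trays, with rims at (287,238) and (322,199) as predicted. The bystanders are in place and the arm is clear.

```bash
python3 -c "
from rig import manip
print(manip.sign_off())"
```

```text
the job is handed in; nothing more can be done
None
```

Job handed in: the tube that went fully down on the gauge stands in the green tray and the one that stopped short stands in the red tray, after two failed first grasps that only nudged the first tube; no verdict came back.

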